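# Clamp the whetstone in its sharpening bench

### The job

Get the whetstone ready for sharpening the knife: lay it, with the wooden carrier it is glued to, between the guide rails of the sharpening bench, bare tab towards the toggle clamp, slide it along under the raised clamp pad and press it firmly, but gently, home against the metal end stop. Then push the red clamp handle down over centre, without forcing it, until it locks and the rubber pad holds the tab down. Leave the other things on the worktop alone.

Things in the scene. Friction and masses are not known exactly. Their poses are not given: they have to be found in the camera images.
- whetstone: Combination whetstone (cream over grey, 158 x 58 x 24 mm) glued on a brown beech carrier (200 x 62 x 12 mm), 0.45 to 0.75 kg. Origin: centre of the carrier's underside; x along the carrier to its bare tab, z up. The stone covers x = -100 to 58 mm, z = 12 to 36 mm: grip its 58 mm wide sides above the carrier. The tab is bare from x = 58 to 100 mm. Starts flat on the worktop, left of the bench.
- tab_end (a point): Middle of the end face of the carrier's tab, 6 mm above the carrier's underside (x = +100 mm of the whetstone).
- bench: Sharpening bench, fixed: pale beech board 320 x 112 mm, top 20 mm above the worktop. Origin: under the board's centre; x along the board to the clamp end, z up. The toggle clamp is screwed on at x = 80 to 160 mm. While it is open its pad hangs at x = 60 mm, 60 mm above the board's top.
- channel (a point): Middle of the channel's floor (bench x = -30 mm, on the board's top). Two brown guide rails, bench x = -100 to 40 mm, 9.6 mm high with bevelled inner top edges, leave 66 mm on the centre line for the 62 mm carrier, which lies on the board. Nothing stands over the rails: set the carrier down with its tab end at bench x = 20 to 30 mm and slide it in along +x from there.
- stop_slot (a point): On the board's top at bench x = 67 mm: middle of the range of the aluminium end stop, 60 mm wide, 17 mm high, 12 mm thick, bolted in slots. The face that the tab butts against is set anywhere from bench x = 58 to 76 mm and its setting is not measured: feel for it. Seated: the tab pressed on it with 10 to 20 N for half a second (under 8 N does not count, over 25 N does damage).
- pad: Black rubber clamp pad, 18 mm across, on a sprung spindle at the end of the clamp arm. Origin: centre of its underside. Closing brings it down on the tab at bench x = 47 mm; its spring and the clamp give by 7 to 9 mm (a hidden setting) and it then holds with 50 to 85 N.
- handle: Handle of the toggle clamp. Origin: its pivot on the clamp arm, which moves as it swings; x along the handle to the grip's end. It swings in the bench's upright x-z plane: open, nearly upright; locked, about level and pointing along bench +x. At mid-grip it takes about 2 N for the first 60 degrees, then 8 to 15 N as the pad is squeezed, falling to nothing at dead centre. Over 25 N does damage.
- grip_root (a point): On the handle's axis at the inner end of its red grip, 42 mm from the handle's origin. The grip is 85 mm long and 19 mm thick.
- grip_end (a point): On the handle's axis at the rounded outer end of the red grip. Height over the worktop: about 183 mm open, about 85 mm at dead centre, 58 to 68 mm locked on the whetstone. Past dead centre it snaps down by itself on a rigid stop.
- salt_shaker: Glass salt shaker, 44 mm across, 90 mm high, behind the bench: not to be disturbed. Origin under its centre.
- stock_cubes: Small green carton, 35 x 61 x 61 mm, behind the bench: not to be disturbed. Origin under its centre.
- water_bottle: Clear water bottle, 65 mm across, 212 mm high, behind the bench: not to be disturbed. Origin under its centre.
- lemon: Lemon, 78 mm long, at the right behind the bench: not to be disturbed. Origin under its centre.
- garlic: Garlic bulb, 56 mm, at the right behind the bench: not to be disturbed. Origin under its centre.

How it is judged (in metres and radians):
On the way, in this order (a step that is already met when the one before it is completed fails the run):
1. the whetstone lies between the rails, tab towards the clamp, and is pressed home against the end stop with at least 8 N (y of tab_end in the frame of bench between -0.005 and 0.005 m and horizontal distance between tab_end and end_stop_c0 below 0.0085 m and z of whetstone in the frame of bench between 0.0175 and 0.0225 m and angle between the x axis of whetstone and the x axis of bench, either way round below 0.05 rad and contact force between whetstone and end_stop_c0 above 8 N), for 0.2 s.
2. the handle is pushed down past dead centre and the pad presses on the tab (z of grip_end in the frame of bench below 0.074 m and contact force between pad and whetstone above 30 N), for 0.2 s.
At the end, for the whole second after the job is handed in: the whetstone lies flat between the rails with its tab end within 2 mm of the end stop, the handle lies past dead centre (grip end less than 74 mm above the worktop) and the pad presses on the whetstone's tab with more than 30 N; everything at rest (all of step 2 and y of tab_end in the frame of bench between -0.005 and 0.005 m and horizontal distance between tab_end and end_stop_c0 below 0.0085 m and z of whetstone in the frame of bench between 0.0175 and 0.0225 m and angle between the x axis of whetstone and the x axis of bench, either way round below 0.05 rad and linear speed of whetstone below 0.01 m/s); the robot touches nothing.
It fails at once if the whetstone is rammed into the end stop with more than 25 N (contact force between whetstone and end_stop_c0 above 25 N).
It fails at once if the clamp handle is loaded with more than 25 N (contact force between any of the fingers, the arm and handle above 25 N).
It fails at once if a bystander is pushed more than 25 mm (distance of any of salt_shaker, stock_cubes, water_bottle, lemon, garlic from where it was at the start of the episode above 0.025 m).
It also fails if it takes over 59 s, if anything falls off the work surface, if the arm or the gripper's body presses on something with over 40 N, if the wrist force passes 120 N, or if a joint passes its speed limit or range.

### The arm

A 6-joint arm with a two-finger parallel gripper is mounted at the origin on a cart in front of the work surface, level with it; the furniture and walls round the work are solid. World frame = base frame: x ahead of the robot, y to its left, z up, the work surface at z = 0. Lengths are in m, angles in degrees, forces in N, time in s.
With the tool pointing down it reaches from about 0.25 to 0.725 m from the base axis. Payload 9.7 kg.
Tool frame: the origin (TCP) lies midway between the tips of the shut fingers; the grasp point (between the pads) lies 19 mm behind it; z points along the fingers, y is the line along which they close (so a half turn about z gives the same grasp; the last joint's range is limited). The gripper opens to 85 mm and grips with 20 to 120 N. Pads are 22 mm wide; open, the fingers measure 114 mm over their backs; the gripper's body (76 mm by 85 mm) begins 54 mm behind the grasp point. The pads swing forward as they close: fully open they stand 13 mm farther back than shut.
Start: joints at [73.625, 4.979, 10.078, 95.1, 0, 90], TCP at [0.155, 0.528, 0.231] pointing down, gripper open.
Joint ranges: [-179.16, 179.16], [-48.56, 103.87], [-65.8, 70.77], [-126.05, 130.52], [-82.76, 87.17], [-180, 180]. Speed limits (degrees/s): [127.2, 127.2, 147.25, 180, 180, 180].

### API

Orientations are given as [roll, pitch, yaw] about the fixed x, y, z axes, in that order (R = Rz(yaw) Ry(pitch) Rx(roll)).
In Python, from workcell import * gives the robot as it stands.
- The arm moves only by the tool servo_tool, never from a script. Its argument "moves" is a list of rows, each a list of 4 numbers: the shift along the world's x, y, z in shares of 30 cm (1.0 is 30 cm), then the turn about the world's z in a scale on which 1.0 is pi rad. A call has 1 to 20 rows; each row is the pose to reach, as a shift and turn from the pose commanded when the call began; what a row does not reach only later rows make up. A row lasts 1/12 s, in which the tool goes at most 41.7 mm and 7.16 degrees, less where a joint would pass 70% of its speed; a pose out of reach is approached as far as the arm can. Shift and turn numbers lie between -1 and 1, and a call with a number outside is refused. A call with a gripper value outside its range is refused whole. "claw" is the closure, from 0 (fully open) to 1 (shut), set as the call begins (left out, the last holds). The fingers move at their own pace and stop on an object; "force" is the grip in N (left out, the last holds). Time passes only in rows, so rows that repeat a pose let the fingers close. It gives the time, the measured TCP pose, the force, the opening and the grip force at its end, in the units of the state.
- get_obs(): the state, without advancing time (a new reading comes with each control period).
- camera(name): name is "side" or "top" or "wrist"; returns the picture (384x512x3 uint8, red, green, blue); there is no depth.
- get_calibration(name): a dict with "fx", "fy", "cx", "cy" (pixels), "rvec" (rotation vector, rad) and "tvec" (3), from world to camera coordinates, as OpenCV has them; the wrist camera has in their place "tool_from_camera" (4x4, takes a point from camera to tool coordinates, whose origin is the TCP and whose axes are the flange's). Camera axes: x right, y down, z forward; pixel columns grow to the right and rows downward; lengths in m; the calibration is good to about 2 mm. The wrist camera is an equidistant fisheye: a pixel r from the principal point sees the ray r / f radians off the axis. A picture is of the moment at which its call begins: read the wrist's pose just before it. get_calibration takes no time and is no camera call.
- job_done(): hands the job in; it is judged then, once.
The state is a dict: "time": time; "q": joint angles; "qd": joint speeds; "joint_efforts": joint torques, N m; "ee_pos": TCP position; "tcp_rot": TCP orientation; "wrist_force": force on the tool from outside, world axes, zero at the start; "torque": the same for the moment, N m; "opening": finger opening in m; "grasp_force": force on a finger pad.
Only numpy, scipy, OpenCV 4.12 (cv2) and the standard library are available. Lean on these libraries where they do the work, as an engineer would, in place of code of your own. Each camera call takes 0.05 s, during which the arm holds its last target. There are 200 camera calls.

## Working session

There is one attempt and no reset: what is moved stays moved. The work goes in short steps, Python scripts to look and compute and a tool call to move; the robot and the scene stay as the last step left them, time stands still between calls to the robot, and variables do not carry over. Pictures are saved under pics/ and viewed, at most 10 in all, crops included, and the job is handed in when it is done.

Besides the shell and the picture viewer there is one more tool, called as name([rows], argument=value, ...), one row to a line, values as JSON. servo_tool: Moves the arm, as the interface text tells. Its arguments: {"type":"object","properties":{"moves":{"type":"array","items":{"type":"array","items":{"type":"number"}}},"claw":{"type":"number"},"force":{"type":"number"}},"required":["moves"]}

```bash
mkdir -p pics; ls; python3 - <<'E'
from workcell import *
import cv2
o=get_obs();print(o)
for n in("top","side"):
    print(n,get_calibration(n)); cv2.imwrite(f"pics/{n}0.png",cv2.resize(camera(n)[:,:,::-1],(800,600),interpolation=cv2.INTER_CUBIC))
E
```

```text
pics
{'time': 0.0, 'q': array([7.36249691e+01, 5.00851602e+00, 1.00338027e+01, 9.51006855e+01,
       1.68757354e-03, 8.99997862e+01]), 'qd': array([-0.04511933,  0.01786713, -0.06728089,  0.04155482, -0.03502941,
        0.02628153]), 'joint_efforts': array([ 7.97287612e-04, -5.20380557e+01,  4.64818418e+01,  1.59802608e-02,
       -3.08315839e-05, -1.93292107e-05]), 'ee_pos': array([0.15498073, 0.52745761, 0.23060204]), 'tcp_rot': array([-1.79924601e+02, -1.68785347e-03,  1.63625181e+02]), 'wrist_force': array([-0.06167542, -0.22304936,  0.94296659]), 'torque': array([ 0.01983997,  0.04963865, -0.05125559]), 'grasp_force': 0.0, 'opening': 0.08550882480166158}
top {'fx': 430.7473420716364, 'fy': 430.7473420716364, 'cx': 255.70556825564697, 'cy': 188.2366620458716, 'rvec': array([ 2.19665952, -2.14920363,  0.10099765]), 'tvec': array([0.00490808, 0.5806358 , 1.26105137])}
side {'fx': 467.0579506816602, 'fy': 467.0579506816602, 'cx': 257.0143361577246, 'cy': 195.90536389060222, 'rvec': array([-0.03711982, -2.87349533,  1.23995263]), 'tvec': array([0.58653509, 0.07501561, 1.24461666])}
```

View pics/top0.png

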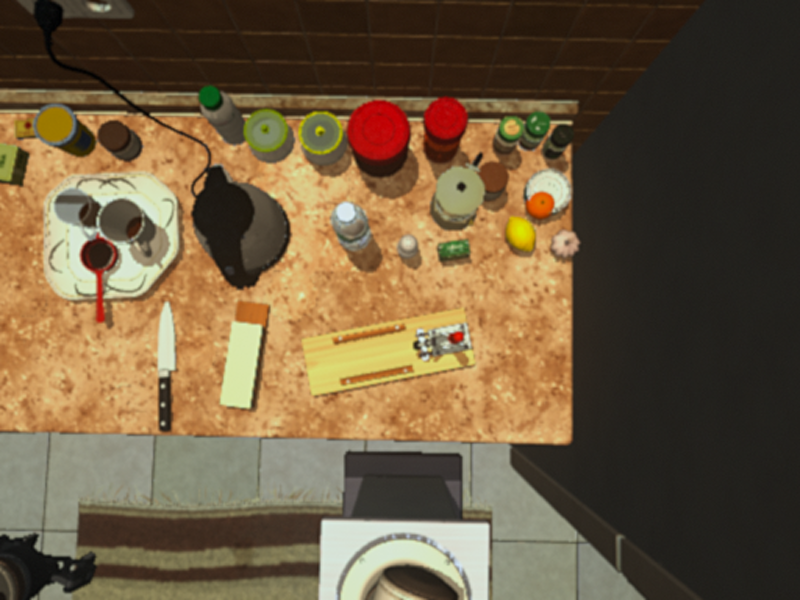

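View pics/side0.png

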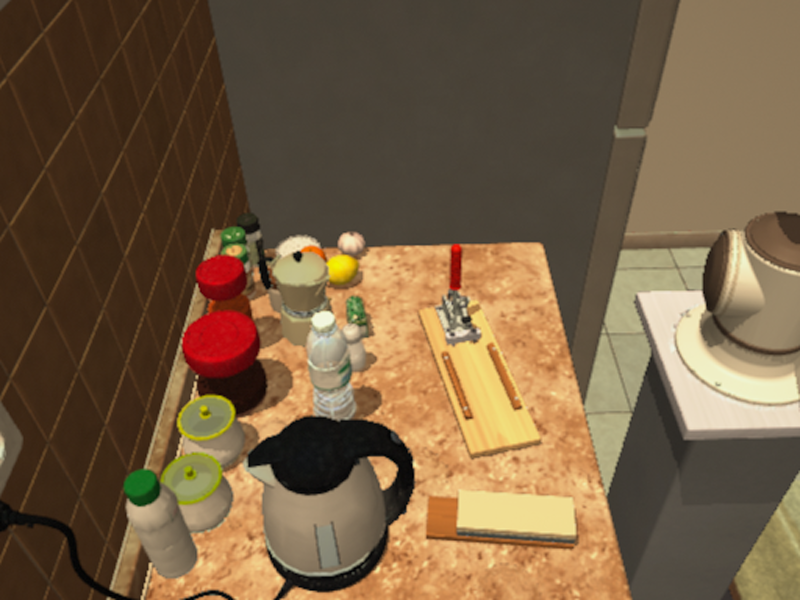

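The top view shows the whetstone (tab up at 252,313; near end 237,408), with the bench corners at about (303,342), (467,310), (474,362) and (312,394). The red handle is at (458,337). The side view agrees with this.

```bash
cat > h.py <<'E'
from workcell import *
import numpy as np, cv2
from scipy.spatial.transform import Rotation as R
def ray(n,uv,pose=None):
    c=get_calibration(n); u,v=uv
    if n!="wrist":
        M=R.from_rotvec(c["rvec"]).as_matrix(); return -M.T@c["tvec"], M.T@np.array([(u-c["cx"])/c["fx"],(v-c["cy"])/c["fy"],1])
    a=np.array([(u-c["cx"])/c["fx"],(v-c["cy"])/c["fy"]]); t=np.linalg.norm(a)
    d=np.r_[a/t*np.sin(t),np.cos(t)]
    T=c["tool_from_camera"]; Rt=R.from_euler("xyz",pose[1],degrees=True).as_matrix()
    return Rt@T[:3,3]+pose[0], Rt@T[:3,:3]@d
def onz(n,uv,z,pose=None):
    o,d=ray(n,uv,pose); return (o+d*(z-o[2])/d[2]).round(4)
def proj(n,P,pose=None):
    c=get_calibration(n);P=np.asarray(P,float)
    if n!="wrist":
        p=R.from_rotvec(c["rvec"]).as_matrix()@P+c["tvec"]; return np.array([c["cx"]+c["fx"]*p[0]/p[2],c["cy"]+c["fy"]*p[1]/p[2]])
    T=c["tool_from_camera"]; Rt=R.from_euler("xyz",pose[1],degrees=True).as_matrix()
    p=T[:3,:3].T@(Rt.T@(P-pose[0])-T[:3,3]); r=np.hypot(p[0],p[1]); t=np.arctan2(r,p[2])
    return np.array([c["cx"]+c["fx"]*t*p[0]/r,c["cy"]+c["fy"]*t*p[1]/r])
def snap(n,f):
    o=get_obs(); im=camera(n)[:,:,::-1]; cv2.imwrite(f"pics/{f}.png",im)
    np.save(f"pics/{f}.npy",np.array([o["ee_pos"],o["tcp_rot"]])); return im,(o["ee_pos"],o["tcp_rot"])
E
python3 - <<'E'
from h import *
k=.64
for n,z,l in(("stone",.036,[(237,318),(266,322),(253,408),(222,404)]),("tab",.012,[(238,302),(268,306)]),("bench",.02,[(303,342),(467,310),(474,362),(312,394)])):
    for u in l: print(n,onz("top",(u[0]*k,u[1]*k),z))
c=get_calibration("wrist");print(c)
E
```

```text
stone [0.5274 0.3244 0.036 ]
stone [0.521  0.2692 0.036 ]
stone [0.3596 0.287  0.036 ]
stone [0.3657 0.3454 0.036 ]
tab [0.5597 0.3297 0.012 ]
tab [0.5532 0.2714 0.012 ]
bench [0.4851 0.2001 0.02  ]
bench [ 0.5533 -0.1126  0.02  ]
bench [ 0.4542 -0.1272  0.02  ]
bench [0.387  0.1796 0.02  ]
{'fx': 297.3186396354542, 'fy': 297.3186396354542, 'cx': 258.52707098736585, 'cy': 191.6009707023991, 'tool_from_camera': array([[-5.60721479e-04, -9.59966718e-01, -2.80113522e-01,
         7.05139130e-02],
       [ 9.99999831e-01, -5.80625704e-04, -1.19238562e-05,
         2.30614059e-04],
       [-1.51194606e-04, -2.80113482e-01,  9.59966882e-01,
        -1.42879587e-01],
       [ 0.00000000e+00,  0.00000000e+00,  0.00000000e+00,
         1.00000000e+00]])}
```

The rows are not in the units I measure in: shifts go in shares of 30 cm and turns go in shares of pi rad. I convert before sending: 27.5 cm / 30 = 0.9167, 27 cm / 30 = 0.9, 0.19 rad / 3.1416 = 0.0605.

servo_tool([
  [0.0667, -0.0533, 0, 0.0064],
  [0.1667, -0.1333, 0, 0.0159],
  [0.2667, -0.2133, 0, 0.0255],
  [0.3667, -0.2933, 0, 0.0318],
  [0.4667, -0.3733, 0, 0.0414],
  [0.5667, -0.4533, 0, 0.0509],
  [0.6667, -0.5333, 0, 0.0573],
  [0.7667, -0.6133, 0, 0.0605],
  [0.85, -0.68, 0, 0.0605],
  [0.9, -0.72, 0, 0.0605],
  [0.9167, -0.7333, 0, 0.0605],
  [0.9167, -0.7333, 0, 0.0605],
  [0.9167, -0.7333, 0, 0.0605],
])

```text
time: 1.18
ee_pos: [0.4297, 0.3079, 0.231]
tcp_rot: [-180.0, -0.0, 174.5]
wrist_force: [-0.5, 0.9, -0.2]
opening: 0.085
grasp_force: 0.0
```

```bash
python3 - <<'E'
from h import *
im,p=snap("wrist","w1"); print(p); cv2.imwrite("pics/w1b.png",cv2.resize(im,(800,600),interpolation=cv2.INTER_CUBIC))
E
```

```text
(array([0.42967731, 0.30787794, 0.23100698]), array([-1.79985509e+02, -4.04740489e-02,  1.74485262e+02]))
```

View pics/w1b.png

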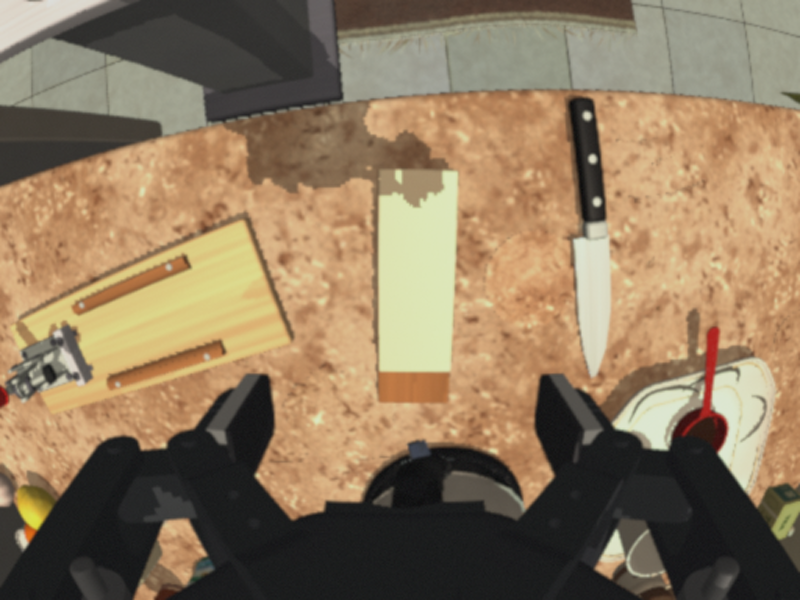

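The wrist view shows stone top corners (378,170), (457,171), (451,372) and (378,371), with the tab end at (378,401) to (447,402). The bench's near end corners are (245,214) and (292,341), and its rails are visible.

```bash
python3 - <<'E'
from h import *
p=np.load("pics/w1.npy");k=.64
for n,z,l in(("stone",.036,[(378,170),(457,171),(451,372),(378,371)]),("tab",.012,[(378,401),(447,402)]),("bench",.02,[(247,214),(292,341)]),("rail",.0296,[(185,258),(222,344),(75,308),(110,382)])):
    for u in l: print(n,onz("wrist",(u[0]*k,u[1]*k),z,p))
E
```

```text
stone [0.3593 0.296  0.036 ]
stone [0.3653 0.3526 0.036 ]
stone [0.5217 0.337  0.036 ]
stone [0.515  0.2788 0.036 ]
tab [0.5553 0.2727 0.012 ]
tab [0.5624 0.3334 0.012 ]
bench [0.3802 0.1881 0.02  ]
bench [0.4891 0.2084 0.02  ]
rail [0.4072 0.131  0.0296]
rail [0.4835 0.1489 0.0296]
rail [ 0.4379 -0.0034  0.0296]
rail [0.5146 0.0147 0.0296]
```

Converted, -14 cm / 30 = -0.4667, -13 cm / 30 = -0.4333, -0.01 rad / 3.1416 = -0.0032.

servo_tool([
  [0.0033, 0.0167, -0.0667, 0],
  [0.0067, 0.03, -0.1667, -0.0032],
  [0.0067, 0.03, -0.2667, -0.0032],
  [0.0067, 0.03, -0.3667, -0.0032],
  [0.0067, 0.03, -0.4333, -0.0032],
  [0.0067, 0.03, -0.4667, -0.0032],
  [0.0067, 0.03, -0.4667, -0.0032],
])

```text
time: 1.82
ee_pos: [0.4303, 0.3168, 0.0892]
tcp_rot: [-179.9, -0.2, 174.0]
wrist_force: [1.1, 0.3, 0.6]
opening: 0.0855
grasp_force: 0.0
```

```bash
python3 - <<'E'
from h import *
im,p=snap("wrist","w2"); print(p); cv2.imwrite("pics/w2b.png",cv2.resize(im,(800,600),interpolation=cv2.INTER_CUBIC))
E
```

```text
(array([0.43025597, 0.31684622, 0.08922156]), array([-1.79872920e+02, -1.51283751e-01,  1.74033685e+02]))
```

View pics/w2b.png

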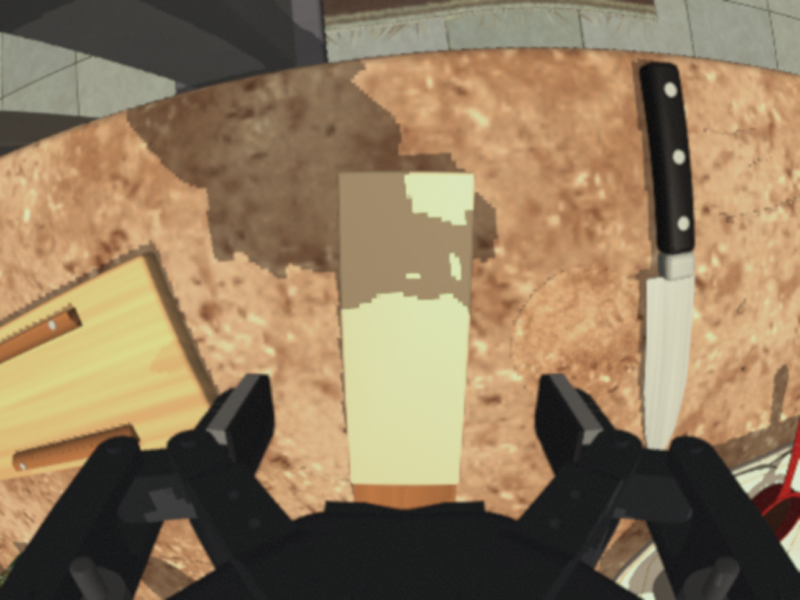

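Stone centred between the fingers (about 406 against 405) and aligned. I'll descend and grip.

Converted, -7.9 cm / 30 = -0.2633, -7.6 cm / 30 = -0.2533.

servo_tool([
  [0, 0, -0.0667, 0],
  [0, 0, -0.1333, 0],
  [0, 0, -0.1833, 0],
  [0, 0, -0.2267, 0],
  [0, 0, -0.2533, 0],
  [0, 0, -0.2633, 0],
  [0, 0, -0.2633, 0],
  [0, 0, -0.2633, 0],
])

```text
time: 2.53
ee_pos: [0.4326, 0.3172, 0.0136]
tcp_rot: [179.9, 0.1, 173.9]
wrist_force: [0.2, -0.4, -0.3]
opening: 0.0853
grasp_force: 0.0
```

servo_tool([
  [0, 0, 0, 0],
  [0, 0, 0, 0],
  [0, 0, 0, 0],
  [0, 0, 0, 0],
  [0, 0, 0, 0],
  [0, 0, 0, 0],
  [0, 0, 0, 0],
  [0, 0, 0, 0],
], claw=1, force=80)

```text
time: 3.2
ee_pos: [0.4325, 0.3169, 0.0136]
tcp_rot: [179.9, 0.1, 173.9]
wrist_force: [-1.2, -0.7, 6.6]
opening: 0.0563
grasp_force: 87.8
```

Converted, -17.1 cm / 30 = -0.57, 1.3 cm / 30 = 0.0433, -0.47 rad / 3.1416 = -0.1496.

servo_tool([
  [0, 0, 0.0167, 0],
  [0, 0, 0.05, 0],
  [0, 0, 0.1, 0],
  [0, 0, 0.1667, 0],
  [0, 0, 0.2167, -0.0159],
  [0, -0.0167, 0.2333, -0.0477],
  [0.0033, -0.05, 0.2333, -0.0796],
  [0.0067, -0.1, 0.2333, -0.1146],
  [0.0133, -0.15, 0.2333, -0.1496],
  [0.0167, -0.2, 0.2333, -0.1846],
  [0.02, -0.25, 0.2333, -0.2196],
  [0.0233, -0.3, 0.2333, -0.2546],
  [0.0267, -0.35, 0.2333, -0.2897],
  [0.03, -0.4, 0.2333, -0.3247],
  [0.0333, -0.45, 0.2333, -0.3533],
  [0.0367, -0.5, 0.2333, -0.3788],
  [0.04, -0.5433, 0.2333, -0.3947],
  [0.0433, -0.57, 0.2333, -0.4001],
  [0.0433, -0.57, 0.2333, -0.4001],
  [0.0433, -0.57, 0.2333, -0.4001],
])

```text
time: 4.87
ee_pos: [0.4451, 0.1456, 0.0825]
tcp_rot: [180.0, -0.0, 102.0]
wrist_force: [-0.0, 1.0, -5.8]
opening: 0.0562
grasp_force: 86.4
```

```bash
python3 - <<'E'
from h import *
print(get_obs())
im,p=snap("wrist","w3"); print(p); cv2.imwrite("pics/w3b.png",cv2.resize(im,(800,600),interpolation=cv2.INTER_CUBIC)); snap("top","t3"); snap("side","s3")
E
```

```text
{'time': 4.8667, 'q': array([ 1.81083699e+01, -6.50906013e+00, -1.77352952e+01,  7.87683527e+01,
        1.87468300e-02,  9.61550737e+01]), 'qd': array([ 0.93868726,  0.30841264,  0.06814411, -0.19404389,  0.09233671,
        0.25744785]), 'joint_efforts': array([-8.60932935e-01, -4.25834656e+01,  4.96256018e+01,  1.12361836e-01,
       -1.54009270e-01,  1.48262020e-02]), 'ee_pos': array([0.44509461, 0.14564942, 0.0824995 ]), 'tcp_rot': array([ 1.79996629e+02, -1.92190574e-02,  1.01953298e+02]), 'wrist_force': array([-0.04800884,  0.99071032, -5.81071372]), 'torque': array([ 0.06259476,  0.00491294, -0.02579235]), 'grasp_force': 86.44700646400452, 'opening': 0.056207607910430786}
(array([0.44509461, 0.14564942, 0.0824995 ]), array([ 1.79996629e+02, -1.92190574e-02,  1.01953298e+02]))
```

View pics/w3b.png

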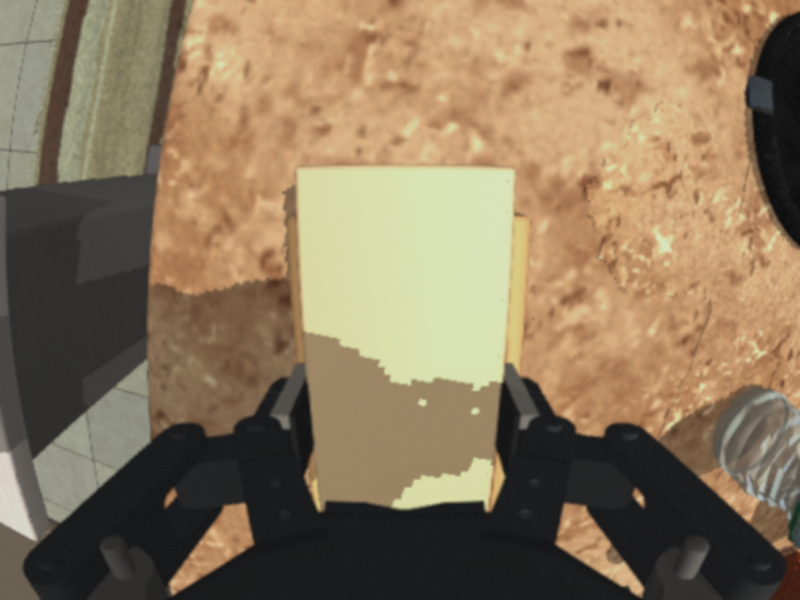

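The wrist view shows the held stone's tail corners at (299,169) and (514,169). The bench edges show beside it: left (289,215) to (300,360), right (527,215) to (519,363).

```bash
python3 - <<'E'
from h import *
p=np.load("pics/w3.npy");k=.64
im=cv2.imread("pics/w3.png")
for u in[(299,169),(514,169),(500,450),(318,450)]: print("stone",onz("wrist",(u[0]*k,u[1]*k),.1049,p))
for u in[(289,215),(300,360),(527,215),(519,363)]: print("bench",onz("wrist",(u[0]*k,u[1]*k),.02,p))
a=cv2.imread("pics/t3.png");b=cv2.imread("pics/s3.png");w=im
A=cv2.resize(a[185:270,180:320],None,fx=4,fy=4,interpolation=cv2.INTER_CUBIC)  # 560x340
# side crop around bench
B=cv2.resize(b[150:300,230:370],None,fx=4,fy=4,interpolation=cv2.INTER_CUBIC)[:,:]
cv2.imwrite("pics/crop3.png",A);cv2.imwrite("pics/crop3s.png",B);print(A.shape,B.shape)
E
```

```text
stone [0.4044 0.2099 0.1049]
stone [0.4591 0.2215 0.1049]
stone [0.4783 0.1388 0.1049]
stone [0.4221 0.1271 0.1049]
bench [0.3846 0.1848 0.02  ]
bench [0.4    0.1159 0.02  ]
bench [0.4897 0.2071 0.02  ]
bench [0.5058 0.1365 0.02  ]
(340, 560, 3) (600, 560, 3)
```

View pics/crop3.png

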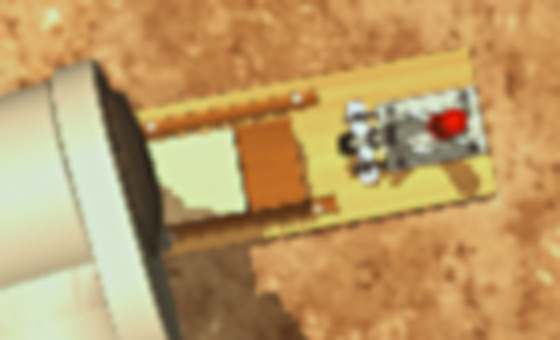

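The top crop shows the tab end from about (297,119) to (309,197). The rail ends are at (316,95) and (337,203), the bench far corners at (468,50) and (495,195), and the pad at about (347,143).

```bash
python3 - <<'E'
from h import *
f=lambda x,y,z:onz("top",(180+(x+.5)/4-.5,185+(y+.5)/4-.5),z)
for n,z,l in(("tab",.0809,[(297,119),(309,197)]),("rail40",.0296,[(316,95),(337,203)]),("railL",.0296,[(145,129)]),("far",.02,[(468,50),(495,195)]),("edge",.02,[(137,110),(175,255)]),("pad",.08,[(347,143)])):
    P=[f(x,y,z) for x,y in l]; print(n,*P,np.mean(P,0).round(4))
print("tab pred",np.r_[.4451,.1456]+.1294*np.array([np.cos(np.radians(-78)),np.sin(np.radians(-78))]))
E
```

```text
tab [0.5004 0.0211 0.0809] [0.4454 0.0113 0.0809] [0.4729 0.0162 0.0809]
rail40 [0.5203 0.0076 0.0296] [ 0.4408 -0.0096  0.0296] [ 0.4806 -0.001   0.0296]
railL [0.4923 0.1339 0.0296] [0.4923 0.1339 0.0296]
far [ 0.557  -0.1058  0.02  ] [ 0.4492 -0.1273  0.02  ] [ 0.5031 -0.1166  0.02  ]
edge [0.5066 0.1412 0.02  ] [0.3997 0.1096 0.02  ] [0.4532 0.1254 0.02  ]
pad [ 0.4842 -0.0149  0.08  ] [ 0.4842 -0.0149  0.08  ]
tab pred [0.47200377 0.0190277 ]
```

Converted, -3.7 cm / 30 = -0.1233, -3.6 cm / 30 = -0.12, 0.004 rad / 3.1416 = 0.0013.

servo_tool([
  [0.0033, 0, -0.0333, 0.0013],
  [0.0067, 0, -0.0667, 0.0013],
  [0.0067, 0, -0.1, 0.0013],
  [0.0067, 0, -0.12, 0.0013],
  [0.0067, 0, -0.1233, 0.0013],
  [0.0067, 0, -0.1233, 0.0013],
  [0.0067, 0, -0.1233, 0.0013],
])

```text
time: 5.6
ee_pos: [0.4471, 0.1457, 0.0454]
tcp_rot: [180.0, -0.0, 102.1]
wrist_force: [0.9, 0.4, -6.0]
opening: 0.057
grasp_force: 86.4
```

```bash
python3 - <<'E'
from h import *
im,p=snap("wrist","w4"); t,_=snap("top","t4"); s,_=snap("side","s4"); print(p)
A=cv2.resize(t[195:255,205:265],None,fx=6.6,fy=6.6,interpolation=cv2.INTER_CUBIC)
print(proj("side",[.47,.03,.03]))
B=cv2.resize(s[185:275,265:325],None,fx=6,fy=6,interpolation=cv2.INTER_CUBIC)
o=np.zeros((600,800,3),np.uint8);o[:A.shape[0],:A.shape[1]]=A;o[:B.shape[0],420:420+B.shape[1]]=B
cv2.imwrite("pics/c4.png",o)
E
```

```text
(array([0.44713678, 0.14571745, 0.04541406]), array([ 1.79992960e+02, -6.72623725e-04,  1.02147409e+02]))
[302.29149856 229.37450303]
```

View pics/c4.png

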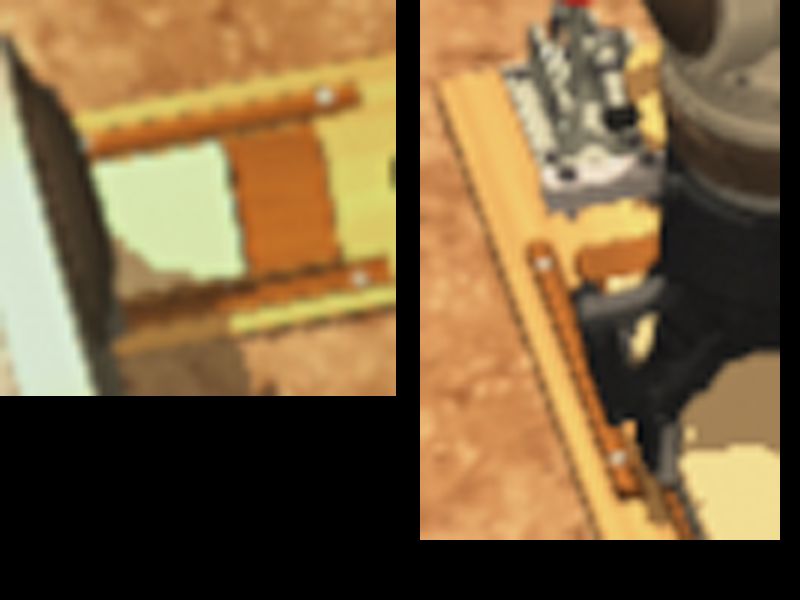

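In the top crop the tab corners are (318,124) and (338,263), and the rail screws are (325,96) and (361,278). Comparing their midlines numerically.

```bash
python3 - <<'E'
from h import *
f=lambda x,y,z:onz("top",(205+(x+.5)/6.6-.5,195+(y+.5)/6.6-.5),z)[:2]
a=np.radians(-77.75);d=np.array([np.cos(a),np.sin(a)]);n=np.array([-d[1],d[0]]);o=np.array([.4347,.1983])
for nm,z,l in(("tab",.0438,[(318,124),(338,263)]),("screw",.0296,[(325,96),(361,278)]),("stone",.0678,[(222,141),(244,278)]),("nearscrew",.0296,[(88,142)])):
    P=np.array([f(*q,z) for q in l])-o; print(nm,(P@d).round(4),(P@n).round(4),(P@n).mean().round(4))
print(get_calibration("top")["tvec"],ray("top",(0,0))[0])
q=np.array([.4471,.1457])-o;print("tcp",q@d-.16,q@n)
E
```

```text
tab [0.1846 0.1815] [ 0.0315 -0.0306] 0.0004
screw [0.1901 0.1904] [ 0.0437 -0.0394] 0.0021
stone [0.1421 0.1404] [ 0.0313 -0.0289] 0.0012
nearscrew [0.0815] [0.0437] 0.0437
[0.00490808 0.5806358  1.26105137] [0.45992746 0.01527705 1.30982668]
tcp -0.10596664066532316 0.0009571201647081603
```

servo_tool([
  [0.004, 0, 0, 0],
  [0.004, 0, -0.0067, 0],
  [0.004, 0, -0.0133, 0],
  [0.004, 0, -0.02, 0],
  [0.004, 0, -0.0233, 0],
  [0.004, 0, -0.0267, 0],
  [0.004, 0, -0.0267, 0],
])

```text
time: 6.33
ee_pos: [0.4481, 0.1456, 0.0369]
tcp_rot: [-180.0, 0.0, 102.2]
wrist_force: [0.9, -0.4, -4.5]
opening: 0.0563
grasp_force: 86.5
```

Converted, -0.3 cm / 30 = -0.01, -0.2 cm / 30 = -0.0067.

servo_tool([
  [0, 0, -0.0033, 0],
  [0, 0, -0.0067, 0],
  [0, 0, -0.01, 0],
  [0, 0, -0.01, 0],
  [0, 0, -0.01, 0],
])

```text
time: 6.75
ee_pos: [0.4482, 0.1457, 0.0342]
tcp_rot: [-180.0, 0.0, 102.1]
wrist_force: [-0.9, 0.2, -6.0]
opening: 0.0562
grasp_force: 86.5
```

Converted, -2.93 cm / 30 = -0.0977, -2.8 cm / 30 = -0.0933.

servo_tool([
  [0, 0, -0.002, 0],
  [0, 0, -0.002, 0],
  [0.0033, -0.0167, -0.002, 0],
  [0.007, -0.0333, -0.002, 0],
  [0.0107, -0.05, -0.002, 0],
  [0.014, -0.0667, -0.002, 0],
  [0.0177, -0.0833, -0.002, 0],
  [0.02, -0.0933, -0.002, 0],
  [0.0207, -0.0977, -0.002, 0],
  [0.0207, -0.0977, -0.002, 0],
])

```text
time: 7.58
ee_pos: [0.4545, 0.116, 0.0337]
tcp_rot: [-180.0, 0.0, 102.1]
wrist_force: [0.8, -0.2, -6.3]
opening: 0.0565
grasp_force: 86.5
```

Converted, -0.2 cm / 30 = -0.0067, -0.15 cm / 30 = -0.005.

servo_tool([
  [0, 0, -0.0017, 0],
  [0, 0, -0.0017, 0],
  [0.0003, -0.0017, -0.0017, 0],
  [0.0007, -0.0033, -0.0017, 0],
  [0.001, -0.005, -0.0017, 0],
  [0.0013, -0.0067, -0.0017, 0],
  [0.0013, -0.0067, -0.0017, 0],
], force=20)

```text
time: 8.17
ee_pos: [0.4552, 0.1148, 0.0336]
tcp_rot: [179.9, -0.0, 102.2]
wrist_force: [-1.3, 4.4, 0.4]
opening: 0.0564
grasp_force: 87.4
```

Converted, -0.1 cm / 30 = -0.0033, -0.05 cm / 30 = -0.0017.

servo_tool([
  [0, 0, 0, 0],
  [0, 0, 0, 0],
  [0, 0, 0, 0],
  [0.0003, -0.0017, 0, 0],
  [0.0007, -0.0033, 0, 0],
  [0.0007, -0.0033, 0, 0],
], force=20, claw=1)

```text
time: 8.67
ee_pos: [0.4554, 0.1137, 0.0335]
tcp_rot: [180.0, -0.0, 102.2]
wrist_force: [0.2, 5.1, 1.5]
opening: 0.0561
grasp_force: 87.5
```

Converted, -0.15 cm / 30 = -0.005, -0.1 cm / 30 = -0.0033.

servo_tool([
  [0.0003, -0.0017, 0, 0],
  [0.0007, -0.0033, 0, 0],
  [0.001, -0.005, 0, 0],
  [0.001, -0.005, 0, 0],
])

```text
time: 9.0
ee_pos: [0.4557, 0.1122, 0.0335]
tcp_rot: [179.9, -0.0, 102.2]
wrist_force: [-0.1, 4.5, 1.1]
opening: 0.0562
grasp_force: 87.5
```

Converted, -0.15 cm / 30 = -0.005, -0.1 cm / 30 = -0.0033.

servo_tool([
  [0.0003, -0.0017, 0, 0],
  [0.0007, -0.0033, 0, 0],
  [0.001, -0.005, 0, 0],
  [0.001, -0.005, 0, 0],
])

```text
time: 9.33
ee_pos: [0.456, 0.1107, 0.0335]
tcp_rot: [179.9, -0.0, 102.2]
wrist_force: [-0.8, 4.7, 1.9]
opening: 0.0562
grasp_force: 87.5
```

Converted, -0.15 cm / 30 = -0.005, -0.1 cm / 30 = -0.0033.

servo_tool([
  [0.0003, -0.0017, 0, 0],
  [0.0007, -0.0033, 0, 0],
  [0.001, -0.005, 0, 0],
  [0.001, -0.005, 0, 0],
])

```text
time: 9.67
ee_pos: [0.4563, 0.1092, 0.0335]
tcp_rot: [180.0, -0.0, 102.2]
wrist_force: [-0.6, 4.5, 2.0]
opening: 0.0566
grasp_force: 87.5
```

Converted, -0.15 cm / 30 = -0.005, -0.1 cm / 30 = -0.0033.

servo_tool([
  [0.0003, -0.0017, 0, 0],
  [0.0007, -0.0033, 0, 0],
  [0.001, -0.005, 0, 0],
  [0.001, -0.005, 0, 0],
])

```text
time: 10.0
ee_pos: [0.4566, 0.1077, 0.0335]
tcp_rot: [180.0, -0.0, 102.2]
wrist_force: [-1.4, 4.6, 2.1]
opening: 0.0561
grasp_force: 87.5
```

Converted, -0.15 cm / 30 = -0.005, -0.1 cm / 30 = -0.0033.

servo_tool([
  [0.0003, -0.0017, 0, 0],
  [0.0007, -0.0033, 0, 0],
  [0.001, -0.005, 0, 0],
  [0.001, -0.005, 0, 0],
])

```text
time: 10.33
ee_pos: [0.4569, 0.1062, 0.0335]
tcp_rot: [180.0, -0.0, 102.2]
wrist_force: [-0.9, 5.5, 2.4]
opening: 0.0562
grasp_force: 87.5
```

Converted, -0.15 cm / 30 = -0.005, -0.1 cm / 30 = -0.0033.

servo_tool([
  [0.0003, -0.0017, 0, 0],
  [0.0007, -0.0033, 0, 0],
  [0.001, -0.005, 0, 0],
  [0.001, -0.005, 0, 0],
])

```text
time: 10.67
ee_pos: [0.4571, 0.105, 0.0335]
tcp_rot: [179.9, -0.1, 102.2]
wrist_force: [-2.1, 8.4, 1.6]
opening: 0.0564
grasp_force: 87.5
```

Converted, -0.03 cm / 30 = -0.001, 0.01 cm / 30 = 0.0003.

servo_tool([
  [0.0003, -0.001, 0, 0],
  [0.0003, -0.001, 0, 0],
  [0.0003, -0.001, 0, 0],
  [0.0003, -0.001, 0, 0],
])

```text
time: 11.0
ee_pos: [0.4571, 0.105, 0.0335]
tcp_rot: [180.0, -0.1, 102.2]
wrist_force: [-1.9, 9.6, 2.3]
opening: 0.0562
grasp_force: 87.5
```

Converted, -0.1 cm / 30 = -0.0033, -0.08 cm / 30 = -0.0027.

servo_tool([
  [0.0003, -0.0013, 0, 0],
  [0.0007, -0.0027, 0, 0],
  [0.0007, -0.0033, 0, 0],
  [0.0007, -0.0033, 0, 0],
])

```text
time: 11.33
ee_pos: [0.457, 0.105, 0.0335]
tcp_rot: [180.0, -0.2, 102.2]
wrist_force: [-4.0, 15.7, 1.8]
opening: 0.0567
grasp_force: 87.6
```

Converted, -0.03 cm / 30 = -0.001, 0.01 cm / 30 = 0.0003.

servo_tool([
  [0.0003, -0.001, 0, 0],
  [0.0003, -0.001, 0, 0],
  [0.0003, -0.001, 0, 0],
  [0.0003, -0.001, 0, 0],
  [0.0003, -0.001, 0, 0],
  [0.0003, -0.001, 0, 0],
  [0.0003, -0.001, 0, 0],
  [0.0003, -0.001, 0, 0],
  [0.0003, -0.001, 0, 0],
  [0.0003, -0.001, 0, 0],
])

```text
time: 12.17
ee_pos: [0.457, 0.105, 0.0335]
tcp_rot: [180.0, -0.3, 102.2]
wrist_force: [-5.4, 17.3, 4.1]
opening: 0.0565
grasp_force: 87.6
```

Converted, 0.15 cm / 30 = 0.005, 0.13 cm / 30 = 0.0043.

servo_tool([
  [-0.0003, 0.0017, 0, 0],
  [-0.001, 0.0043, 0, 0],
  [-0.001, 0.005, 0, 0],
  [-0.001, 0.005, 0, 0],
])

```text
time: 12.5
ee_pos: [0.457, 0.105, 0.0335]
tcp_rot: [180.0, -0.1, 102.2]
wrist_force: [-3.4, 7.6, 2.5]
opening: 0.0564
grasp_force: 87.6
```

Converted, 18 cm / 30 = 0.6, 17 cm / 30 = 0.5667.

servo_tool([
  [0, 0, 0, 0],
  [0, 0, 0, 0],
  [0, 0, 0, 0],
  [0, 0, 0, 0],
  [0, 0, 0, 0],
  [0, 0, 0, 0],
  [0, 0, 0.0333, 0],
  [0, 0, 0.1, 0],
  [0, 0, 0.2, 0],
  [0, 0, 0.3, 0],
  [0, 0, 0.4, 0],
  [0, 0, 0.5, 0],
  [0, 0, 0.5667, 0],
  [0, 0, 0.6, 0],
  [0, 0, 0.6, 0],
], claw=0)

```text
time: 13.75
ee_pos: [0.4578, 0.1045, 0.2157]
tcp_rot: [179.8, -0.0, 102.1]
wrist_force: [0.3, 0.4, -0.0]
opening: 0.0853
grasp_force: 0.0
```

```bash
python3 - <<'E'
from h import *
im,p=snap("wrist","w5"); t,_=snap("top","t5"); s,_=snap("side","s5"); print(p)
A=cv2.resize(t[185:265,205:325],None,fx=6,fy=6,interpolation=cv2.INTER_CUBIC)[:,:440] 
A=cv2.resize(t[185:265,230:310],None,fx=5,fy=5,interpolation=cv2.INTER_CUBIC)
B=cv2.resize(s[145:245,255:335],None,fx=5,fy=5,interpolation=cv2.INTER_CUBIC)
o=np.zeros((600,800,3),np.uint8);o[:A.shape[0],:A.shape[1]]=A;o[:B.shape[0],400:800]=B
cv2.imwrite("pics/c5.png",o)
for n,i in(("top",t),("side",s)):
    i=i.astype(int);m=(i[:,:,2]>120)&(i[:,:,1]<50)&(i[:,:,0]<60); m[:180 if n=="top" else 140]=0; m[:,:250]=0;m[280:]=0; m[:,330:]=0
    y,x=np.nonzero(m); print(n,len(x),x.min(),x.max(),y.min(),y.max()); 
    for r in range(y.min(),y.max()+1,3): print(r,x[y==r].min(initial=999),x[y==r].max(initial=0))
E
```

```text
(array([0.45775215, 0.10445966, 0.21571789]), array([ 1.79786346e+02, -3.56769086e-04,  1.02147211e+02]))
top 32 288 295 213 218
213 291 295
216 290 295
side 13 290 294 156 159
156 291 292
159 292 294
```

View pics/c5.png

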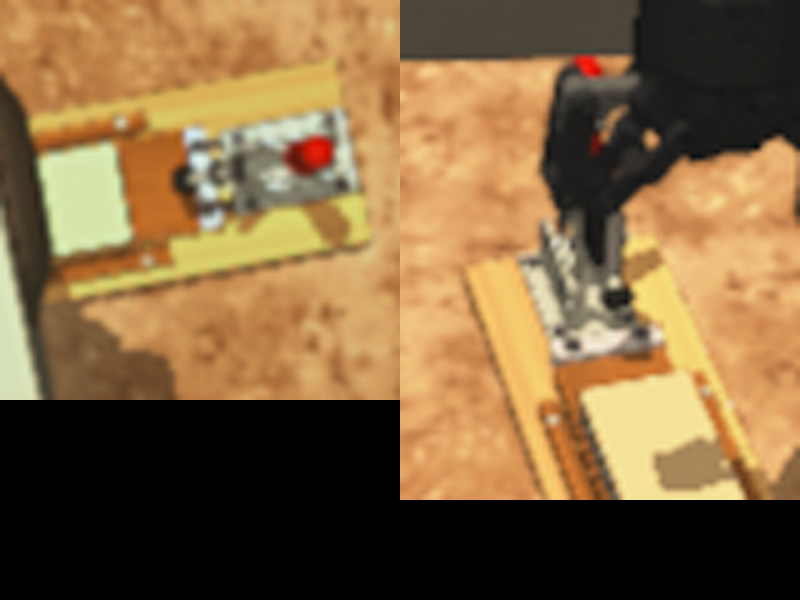

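The stone sits in the channel with its tab under the pad. In the top crop the red grip runs from about (290,160) at the root to (322,152) at the end. Now triangulating the handle.

```bash
python3 - <<'E'
from h import *
a=np.radians(-77.75);d=np.array([np.cos(a),np.sin(a)]);n=np.array([-d[1],d[0]]);o=np.array([.4347,.1983])
B=lambda P:((P[:2]-o)@d-.16,(P[:2]-o)@n,P[2])
def tri(a,b):
    (o1,d1),(o2,d2)=ray("top",a),ray("side",b); d1=d1/np.linalg.norm(d1);d2=d2/np.linalg.norm(d2)
    t=np.linalg.lstsq(np.c_[d1,-d2],o2-o1,rcond=None)[0]; p,q=o1+t[0]*d1,o2+t[1]*d2; return (p+q)/2,np.linalg.norm(p-q)
T=lambda x,y:(230+(x+.5)/5-.5,185+(y+.5)/5-.5)
im=cv2.imread("pics/side0.png").astype(int)
m=(im[:,:,2]>120)&(im[:,:,1]<50)&(im[:,:,0]<70);m[:,:440]=0;m[:,480:]=0;m[320:]=0
y,x=np.nonzero(m);print(x.min(),x.max(),y.min(),y.max());
for r in range(y.min(),y.max()+1,8):print(r,x[y==r].mean())
for nm,t,s in(("end",T(320,152),(456*.64,(y.min()+3)*.64)),("root",T(292,160),(455.5*.64,(y.max())*.64))):
    P,e=tri(t,s);print(nm,P.round(4),np.round(B(P),4),e)
for z in(.165,.18):print(np.round(B(onz("top",T(320,152),z)),4))
for z in(.09,.1):print(np.round(B(onz("top",T(290,160),z)),4))
E
```

```text
450 460 244 289
244 455.5
252 456.0
260 455.5
268 455.1111111111111
276 455.0
284 454.5
end [ 0.4957 -0.0836  0.1747] [ 0.1284 -0.0002  0.1747] 0.004721573586616336
root [ 0.4941 -0.0753  0.0903] [ 0.1199 -0.      0.0903] 0.0038614808484373933
[0.1301 0.0021 0.165 ]
[0.1288 0.0019 0.18  ]
[0.1195 0.0019 0.09  ]
[0.1187 0.0019 0.1   ]
```

Converted, -15 cm / 30 = -0.5, 3.2 cm / 30 = 0.1067.

servo_tool([
  [0.01, -0.05, 0, 0],
  [0.0267, -0.1333, 0, 0],
  [0.0467, -0.2167, 0, 0],
  [0.0633, -0.3, 0, 0],
  [0.0833, -0.3833, 0, 0],
  [0.1, -0.4667, 0, 0],
  [0.1067, -0.5, 0, 0],
  [0.1067, -0.5, -0.05, 0],
  [0.1067, -0.5, -0.1167, 0],
  [0.1067, -0.5, -0.1833, 0],
  [0.1067, -0.5, -0.2233, 0],
  [0.1067, -0.5, -0.2333, 0],
  [0.1067, -0.5, -0.2333, 0],
], claw=1, force=40)

```text
time: 14.98
ee_pos: [0.4882, -0.0454, 0.1421]
tcp_rot: [-179.9, -0.0, 102.2]
wrist_force: [-0.4, -0.4, -0.7]
opening: 0.0001
grasp_force: 0.0
```

```bash
python3 - <<'E'
from h import *
im,p=snap("wrist","w6"); t,_=snap("top","t6"); s,_=snap("side","s6"); print(p)
A=cv2.resize(im,(430,322))
B=cv2.resize(s[125:235,250:340],None,fx=4,fy=4,interpolation=cv2.INTER_CUBIC)
o=np.zeros((600,800,3),np.uint8);o[:322,:430]=A;o[:B.shape[0],435:435+360]=B
cv2.imwrite("pics/c6.png",o)
E
```

```text
(array([ 0.48822701, -0.04536326,  0.14208575]), array([-1.79876591e+02, -4.36544529e-02,  1.02164463e+02]))
```

View pics/c6.png

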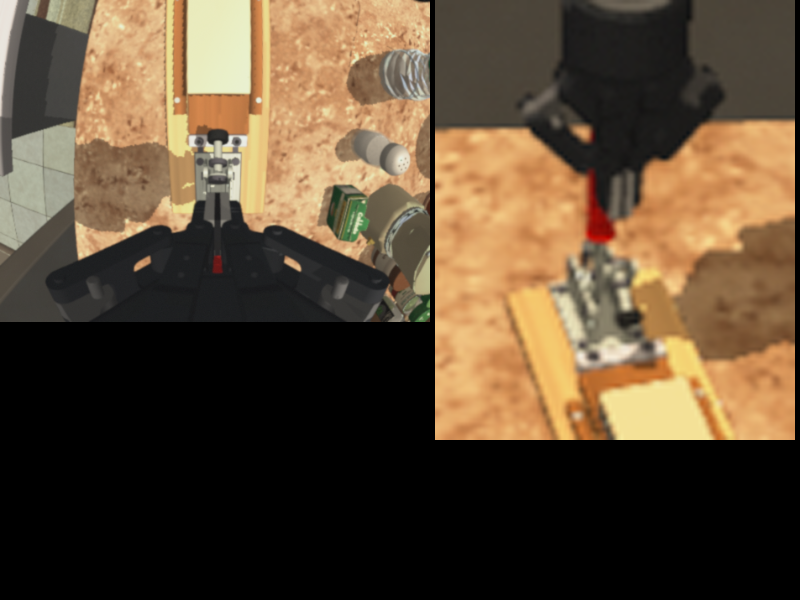

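The wrist crop shows the shut fingers in line with the red handle (column 216), clear of the clamp. I'll start pushing.

Converted, -2.7 cm / 30 = -0.09, -2.4 cm / 30 = -0.08.

servo_tool([
  [0.0033, -0.0167, 0.0033, 0],
  [0.0063, -0.03, 0.0067, 0],
  [0.0083, -0.04, 0.0067, 0],
  [0.0107, -0.05, 0.0067, 0],
  [0.0127, -0.06, 0.0067, 0],
  [0.015, -0.07, 0.0067, 0],
  [0.017, -0.08, 0.0067, 0],
  [0.019, -0.09, 0.0067, 0],
  [0.019, -0.09, 0.0067, 0],
])

```text
time: 15.88
ee_pos: [0.4948, -0.0732, 0.1453]
tcp_rot: [180.0, 0.0, 102.1]
wrist_force: [-0.7, 2.6, 2.1]
opening: -0.0001
grasp_force: 1.4
```

Converted, -3.75 cm / 30 = -0.125, -3.5 cm / 30 = -0.1167.

servo_tool([
  [0.0027, -0.0133, 0, 0],
  [0.0057, -0.0267, 0, 0],
  [0.0083, -0.04, -0.0017, 0],
  [0.0113, -0.0533, -0.0033, 0],
  [0.014, -0.0667, -0.0067, 0],
  [0.017, -0.08, -0.01, 0],
  [0.0193, -0.0917, -0.0167, 0],
  [0.022, -0.1033, -0.0233, 0],
  [0.0247, -0.1167, -0.03, 0],
  [0.0267, -0.125, -0.0367, 0],
  [0.0267, -0.125, -0.0367, 0],
])

```text
time: 16.8
ee_pos: [0.5029, -0.1113, 0.1341]
tcp_rot: [180.0, 0.1, 102.1]
wrist_force: [0.9, -0.1, 2.0]
opening: -0.0002
grasp_force: 1.1
```

```bash
python3 - <<'E'
from h import *
t,_=snap("top","t7"); s,_=snap("side","s7");im,_=snap("wrist","w7")
A=cv2.resize(im,(430,322))
B=cv2.resize(s[125:235,250:340],None,fx=4,fy=4,interpolation=cv2.INTER_CUBIC)
C=cv2.resize(t[195:260,260:345],None,fx=4,fy=4,interpolation=cv2.INTER_CUBIC)
o=np.zeros((600,800,3),np.uint8);o[:322,:430]=A;o[:B.shape[0],435:435+360]=B;o[330:590,:340]=C
cv2.imwrite("pics/c7.png",o)
E
```

```text
(no output)
```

View pics/c7.png

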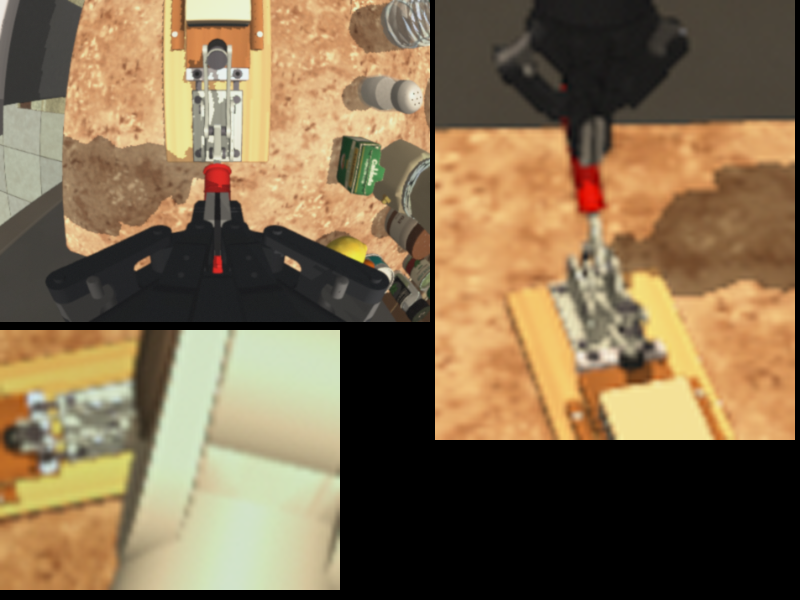

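The fingers press on the red grip in line with it, and the pad is coming down. In the wrist crop the grip's root disc is centred at about (217,178). I'll locate it to find where on the handle I'm pushing.

```bash
python3 - <<'E'
from h import *
a=np.radians(-77.75);d=np.array([np.cos(a),np.sin(a)]);n=np.array([-d[1],d[0]]);o=np.array([.4347,.1983])
p=np.load("pics/w7.npy");k=512/430
for v in(168,178,192):
    O,r=ray("wrist",(217*k,v*k),p); 
    for z in(.06,.07,.08,.09,.1):
        P=O+r*(z-O[2])/r[2]; print(v,z,np.round(((P[:2]-o)@d-.16,(P[:2]-o)@n),4))
P=p[0];print("tcp",(P[:2]-o)@d-.16,(P[:2]-o)@n,P[2])
E
```

```text
168 0.06 [0.1554 0.0013]
168 0.07 [0.1522 0.0013]
168 0.08 [0.149  0.0014]
168 0.09 [0.1457 0.0014]
168 0.1 [0.1425 0.0014]
178 0.06 [0.1651 0.0013]
178 0.07 [0.1615 0.0013]
178 0.08 [0.1578 0.0013]
178 0.09 [0.1541 0.0014]
178 0.1 [0.1504 0.0014]
192 0.06 [0.1793 0.0012]
192 0.07 [0.1749 0.0013]
192 0.08 [0.1706 0.0013]
192 0.09 [0.1662 0.0013]
192 0.1 [0.1619 0.0014]
tcp 0.15649132371900906 0.0007765298807035516 0.13390271083082242
```

Converted, -3 cm / 30 = -0.1, -1.3 cm / 30 = -0.0433.

servo_tool([
  [0.0027, -0.0133, -0.0033, 0],
  [0.0057, -0.0267, -0.0067, 0],
  [0.0083, -0.04, -0.01, 0],
  [0.0113, -0.0517, -0.0133, 0],
  [0.0137, -0.0633, -0.0183, 0],
  [0.016, -0.0733, -0.0233, 0],
  [0.018, -0.0833, -0.0283, 0],
  [0.02, -0.0917, -0.0333, 0],
  [0.0217, -0.1, -0.04, 0],
  [0.0217, -0.1, -0.0433, 0],
  [0.0217, -0.1, -0.0433, 0],
])

```text
time: 17.87
ee_pos: [0.5094, -0.1402, 0.1217]
tcp_rot: [179.9, -0.0, 102.1]
wrist_force: [-1.4, 5.5, 5.7]
opening: 0.0
grasp_force: 3.9
```

Converted, -0.85 cm / 30 = -0.0283, -0.8 cm / 30 = -0.0267.

servo_tool([
  [0.0017, -0.0083, -0.0067, 0],
  [0.0033, -0.0167, -0.0133, 0],
  [0.0047, -0.0217, -0.02, 0],
  [0.006, -0.0283, -0.0267, 0],
  [0.006, -0.0283, -0.0267, 0],
])

```text
time: 18.28
ee_pos: [0.5112, -0.1481, 0.1138]
tcp_rot: [179.9, -0.1, 102.2]
wrist_force: [-2.4, 9.7, 8.4]
opening: 0.0003
grasp_force: 5.4
```

Converted, -0.7 cm / 30 = -0.0233, -0.6 cm / 30 = -0.02.

servo_tool([
  [0.0007, -0.0033, -0.0067, 0],
  [0.0013, -0.0067, -0.0133, 0],
  [0.002, -0.01, -0.02, 0],
  [0.0027, -0.0117, -0.0233, 0],
  [0.0027, -0.0117, -0.0233, 0],
])

```text
time: 18.7
ee_pos: [0.5121, -0.1517, 0.1069]
tcp_rot: [179.9, -0.1, 102.2]
wrist_force: [-1.6, 9.1, 8.4]
opening: -0.0001
grasp_force: 4.8
```

Force is steady at about 12.5 N, so I'll keep following the arc.

Converted, -0.8 cm / 30 = -0.0267, -0.6 cm / 30 = -0.02.

servo_tool([
  [0.0007, -0.0033, -0.0067, 0],
  [0.0013, -0.0067, -0.0133, 0],
  [0.002, -0.01, -0.02, 0],
  [0.0027, -0.0117, -0.0267, 0],
  [0.0027, -0.0117, -0.0267, 0],
])

```text
time: 19.12
ee_pos: [0.5129, -0.1558, 0.0984]
tcp_rot: [179.9, 0.0, 102.2]
wrist_force: [0.5, 3.1, 4.8]
opening: 0.0002
grasp_force: 2.3
```

Converted, -0.8 cm / 30 = -0.0267, -0.6 cm / 30 = -0.02.

servo_tool([
  [0.0003, -0.0017, -0.0067, 0],
  [0.0007, -0.0033, -0.0133, 0],
  [0.001, -0.005, -0.02, 0],
  [0.001, -0.005, -0.0267, 0],
  [0.001, -0.005, -0.0267, 0],
])

```text
time: 19.53
ee_pos: [0.5124, -0.1575, 0.0892]
tcp_rot: [-179.9, 0.0, 102.1]
wrist_force: [-0.1, 0.4, 0.4]
opening: -0.0001
grasp_force: 0.0
```

Converted, 28 cm / 30 = 0.9333, 26 cm / 30 = 0.8667.

servo_tool([
  [0, 0, 0.0333, 0],
  [0, 0, 0.1, 0],
  [0, 0.0167, 0.2, 0],
  [0, 0.0667, 0.3, 0],
  [0, 0.1667, 0.4, 0],
  [0, 0.2833, 0.4667, 0],
  [-0.0333, 0.4, 0.5, 0],
  [-0.0667, 0.5167, 0.5, 0],
  [-0.1, 0.6333, 0.5, 0],
  [-0.1333, 0.75, 0.5, 0],
  [-0.1667, 0.8667, 0.5, 0],
  [-0.1667, 0.9333, 0.5, 0],
  [-0.1667, 0.9333, 0.5, 0],
])

```text
time: 20.62
ee_pos: [0.4623, 0.1258, 0.241]
tcp_rot: [179.9, -0.0, 102.4]
wrist_force: [-0.6, 0.4, -0.0]
opening: 0.0003
grasp_force: 0.0
```

```bash
python3 - <<'E'
from h import *
a=np.radians(-77.75);d=np.array([np.cos(a),np.sin(a)]);n=np.array([-d[1],d[0]]);o=np.array([.4347,.1983])
W=lambda x,y,z:np.r_[o+d*(.16+x)+n*y,z]
for nm in("top","side"):
    i,_=snap(nm,nm[0]+"8"); i=i.astype(int); m=((i[:,:,2]>110)&(i[:,:,1]<60)&(i[:,:,0]<70)).astype(np.uint8)
    c,l,st,ce=cv2.connectedComponentsWithStats(m)
    print(nm,[(st[k].tolist(),ce[k].round(1)) for k in range(1,c) if st[k][4]>25])
    for h in(.055,.063,.07,.085): print(h,"end",proj(nm,W(.25,.002,h)).round(1),"x=.165 root",proj(nm,W(.165,.002,h)).round(1))
print(get_obs()["ee_pos"],get_obs()["wrist_force"])
E
```

```text
top [([271, 62, 28, 27, 569], array([285.,  75.])), ([222, 64, 41, 38, 1201], array([241.7,  82.6])), ([337, 133, 15, 7, 28], array([343.4, 137.3])), ([58, 172, 9, 34, 118], array([ 63.4, 189.4])), ([300, 207, 28, 11, 166], array([313.7, 211.6]))]
0.055 end [330.6 208.4] x=.165 root [302.  213.9]
0.063 end [331.1 208.2] x=.165 root [302.3 213.8]
0.07 end [331.5 208.1] x=.165 root [302.6 213.8]
0.085 end [332.4 207.9] x=.165 root [303.2 213.6]
side [([125, 163, 31, 27, 566], array([139.3, 174.8])), ([278, 165, 13, 21, 115], array([283.5, 174.4])), ([117, 192, 47, 48, 1484], array([139.2, 217.3]))]
0.055 end [277.2 165. ] x=.165 root [285.1 183.9]
0.063 end [277.2 162.9] x=.165 root [285.2 181.8]
0.07 end [277.2 161. ] x=.165 root [285.3 179.9]
0.085 end [277.3 156.9] x=.165 root [285.4 175.7]
[0.46272265 0.12318698 0.24078253] [-0.51834995 -0.37249217 -0.20592377]
```

```bash
python3 -c "
from workcell import *
print(job_done())"
```

```text
the job is handed in; nothing more can be done
None
```

The job is handed in: the whetstone was pressed home on the end stop at about 18 N at the wrist, then the handle was pushed down at about 13 N at most and, by my camera measurement, lies level and locked. The simulator returned no verdict, and the pad's holding force was not measured directly.

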